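# Close the mould in the casting clamp

### The arm

A 7-joint arm with a two-finger parallel gripper is mounted at the origin on the work surface. World frame = base frame: x ahead of the robot, y to its left, z up, the work surface at z = 0. Lengths are in m, angles in rad, forces in N, time in s.
With the tool pointing down it reaches from about 0.425 to 0.925 m from the base axis. Payload 6.8 kg.
Tool frame: the origin (TCP) lies on the front face of the gripper's body, between the roots of the fingers; the fingertips stand 73 mm ahead of it and the grasp point (between the pads) lies 54 mm ahead of it (env.nose_length is the distance from the TCP to the fingertips, in m); z points along the fingers, y is the line along which they close (so a half turn about z gives the same grasp; the last joint's range is limited). The gripper opens to 85 mm and grips with 20 to 120 N. Pads are 22 mm wide; open, the fingers measure 114 mm over their backs; the gripper's body (76 mm by 85 mm) begins 54 mm behind the grasp point. The pads swing forward as they close: fully open they stand 13 mm farther back than shut.
Start: joints at [1.053, 0.477, 0.022, 1.555, -0.011, 1.109, -0.083], TCP at [0.269, -0.619, 0.304] pointing down, gripper open.
Joint ranges: [-2.96, 2.96], [-0.34, 2.1], [-1.41, 1.46], [0.24, 2.44], [-1.37, 4.51], [0.17, 1.92], [-2.96, 2.96]. Speed limits (rad/s): [2.39, 2.39, 3.14, 3.14, 3.14, 3.14, 3.14].

### API

Orientations are given as a unit quaternion [w, x, y, z].
In Python, from cell import env, kin, camera, calibration, job gives the robot as it stands. The module is installed in compiled form; this text tells all that it offers. Calls block until the motion is done:
- env.reach(position, orientation): joint-space move of the TCP to a pose.
- env.movel(position, velocity=0.15, rot=None, stop_force=None): straight line of the TCP; rot=None keeps the orientation; velocity is the mean speed in m/s. With stop_force (N) it stops when the force on the tool has changed by that much, and returns True; else False.
- env.goto_joints(angles): joint-space move.
- env.grip(opening, f_grip=None): finger opening in m; f_grip is the grip in N (None keeps the last); returns when the fingers have stopped.
- env.dwell(seconds).
- kin.inverse_kinematics(position, orientation): joint angles nearest the present ones, or None.
- env.get_state(): the state.
- camera(name): name is "scene" or "side" or "wrist"; returns (picture, depth): 400x640x3 uint8, blue, green, red; 400x640 float32, m along the optical axis (not along the pixel's ray), 0 where there is no reading.
- calibration(name): a dict with "fx", "fy", "cx", "cy" (pixels), "rvec" (rotation vector, rad) and "tvec" (3), from world to camera coordinates, as OpenCV has them. Camera axes: x right, y down, z forward; pixel columns grow to the right and rows downward; lengths in m; the calibration is good to about 2 mm. A picture is of the moment at which its call begins: read the wrist's pose just before it. calibration takes no time and is no camera call; for the wrist camera it gives the pose at the moment of the call.
A pose or a line that the arm cannot do raises env.PlanningError and nothing moves.
- job.job_done(): hands the job in; it is judged then, once.
The state is a dict: "time": time; "qpos": joint angles; "joint_velocities": joint speeds; "joint_torque": joint torques, N m; "tcp_pos": TCP position; "orientation": TCP orientation; "force": force on the tool from outside, world axes, zero at the start; "torque": the same for the moment, N m; "opening": finger opening in m; "gripper_force": force on a finger pad.
Only numpy, scipy, OpenCV 4.12 (cv2) and the standard library are available. Lean on these libraries where they do the work, as an engineer would, in place of code of your own. Each camera call takes 0.05 s, during which the arm holds its last target. There are 200 camera calls.

### The job

Get the two-part silicone mould ready for pouring: swing the red eccentric lever of the casting clamp all the way out to its free stop, so that the cam's low point faces the bar and lets it go, and only then push the sliding jaw forward by its black pad until it has closed the two mould halves tight against the back plate. Then swing the lever back as far as it goes, so that the cam locks the jaw again. Do it all by pushing with the fingertips, lift nothing, and leave the jar, brush, bowl and green cast where they are.

Things in the scene. Friction and masses are not known exactly. Their poses are not given: they have to be found in the camera images.
- clamp: casting clamp, fixed to the table: white board 300 x 200 x 15 mm. Origin at the centre of its underside, on the table; x = forward, the way the jaw closes, y = left, z up. Two guide rails, 41 mm above the table, flank the bar (|y| 21 to 36 mm; x from -146 mm to -26 mm on the left, to -70 mm on the right)
- jaw (a joint): forward travel of the sliding jaw along the clamp's x, m: 0 = fully back (starts 0 to 0.015), about 0.045 = mould halves closed against the back plate, end stop 0.07. Free of the cam it slides with about 2 N (about 3 N more for the mould half) and stays where left. Gripped by the cam it resists 20 N and more and must not be forced. Turning the cam free may drag it back up to 6 mm; locking presses it forward
- push_pad (a point): middle of the rear face of the jaw's black push pad, an upright plate 40 mm wide, 12 mm thick, on the rear end of the jaw's bar, from 36 to 80 mm above the table. The point is 58 mm above the table, at x = -130 mm + travel, y = 0 in the clamp's frame; push it along the clamp's +x. Behind it only the guide rails' ends (41 mm high) stand on the board
- pressure_face (a point): centre of the front face of the jaw's upright aluminium pressure plate (10 mm thick, 90 mm wide, 17 to 72 mm above the table), which pushes the near mould half; at x = 6 mm + travel, y = 0 in the clamp's frame. The jaw's bar behind it is 50 mm wide, its top 36 mm above the table
- back_plate (a point): centre of the near face of the fixed aluminium back plate, 100 mm wide, up to 75 mm above the table; x = 115 mm, y = 0 in the clamp's frame. The mould stands on the board before it, between two fences 29 mm above the table with inner faces at y = +-51.5 mm, x from 20 to 115 mm
- cam (a joint): angle of the cam with its red lever about an upright pivot, rad: 0 = free stop, low point to the bar; grows clockwise seen from above up to the locked stop at 1.75 (starts 1.66 to 1.70); above 1.6 is locked. In the clamp's frame the lever points from the pivot at 5.445 rad (312 degrees, counter-clockwise from x) minus this value: forward-right when free, over straight right, to back-right when locked
- cam_pivot (a point): point on the cam's pivot axis at the lever's height, 55 mm above the table; x = -40, y = -50 mm in the clamp's frame. The cam is a steel disc 51 mm across beside the bar, with a hub up to 52 mm above the table
- lever_grip (a point): point on the red lever's centre line, 75 mm from the pivot, 55 mm above the table. The lever is a level round bar 14 mm thick from 30 to 94 mm out, ending in a ball 22 mm across centred 100 mm out; free below down to board or table. It stays where left; it takes 4 to 5 N here to swing, and up to about 18 N above 1.5 rad where the cam bears on the bar
- front_half_mid (a point): centre of the near blue silicone mould half, 32 mm thick along the clamp's x, 100 mm wide, 60 mm high, loose, standing on the board; at the start 6 to 14 mm short of the far half
- rear_half_mid (a point): centre of the far blue mould half, same size, loose, standing at the back plate
- honey_jar: bystander: amber jar 60 mm across, 85 mm high, left of the clamp; origin at the centre of its underside
- brush: bystander: brush 170 mm long lying left of the clamp
- bowl: bystander: glass bowl 110 mm across, 50 mm high, right of the clamp beyond the lever; origin at the centre of its underside
- cast: bystander: green moulded cast 68 mm across, 20 mm high, right of the clamp; origin at the centre of its underside
Mind the look-alikes: they are no part of the job. What is shaped like the part that bears rear_half_mid but pink is not meant.

How it is judged:
On the way, in this order (a step that is already met when the one before it is completed fails the run):
1. the lever is swung out to its free stop, the cam's low point facing the bar (value of joint cam below 0.2 rad), for 0.2 s.
2. with the cam still at its low point, the jaw is pushed forward until the mould halves are closed against the back plate (value of joint cam below 0.5 rad and value of joint jaw above 0.042 m and distance between front_half_mid and rear_half_mid below 0.0345 m), for 0.2 s.
At the end, for the whole second after the job is handed in: Lever back at its locked end (joint cam above 1.6 rad), jaw forward (joint jaw above 42 mm), mould halves closed on each other (centres less than 34.5 mm apart; 32 is shut), the rear half within 3 mm of the back plate, both upright within 0.1 rad and at rest (value of joint cam above 1.6 rad and value of joint jaw above 0.042 m and distance between front_half_mid and rear_half_mid below 0.0345 m and x of rear_half_mid in the frame of clamp above 0.0955 m and angle between each of front_half_mid, rear_half_mid's own z axis and vertical below 0.1 rad and linear speed of front_half below 0.01 m/s); the robot touches nothing.
It fails at once if the jaw is forced forward while the cam still grips it (value of joint cam above 0.6 rad and value of joint jaw below 0.036 m and distance of push_pad from where it was at the start of the episode above 0.006 m and velocity of joint jaw above 0.01 m/s).
It fails at once if a mould half is lifted or tipped (height (world z) of any of front_half_mid, rear_half_mid above 0.055 m or angle between any of front_half_mid, rear_half_mid's own z axis and vertical above 0.25 rad).
It fails at once if the jar, brush, bowl or green cast is moved more than 25 mm (distance of any of honey_jar, brush, bowl, cast from where it was at the start of the episode above 0.025 m).
It also fails if it takes over 67 s, if anything falls off the work surface, if the arm or the gripper's body presses on something with over 40 N, if the wrist force passes 120 N, or if a joint passes its speed limit or range.

## Working session

There is one attempt and no reset: what is moved stays moved. The work goes in short steps, each a Python script; the robot and the scene stay as the last script left them, time stands still between calls to the robot, and variables do not carry over. Pictures are saved under pics/ and viewed, at most 10 in all, crops included, and the job is handed in when it is done.

```bash
mkdir -p pics; cat > h.py <<'E'
import numpy as np, cv2
from cell import env, kin, camera, calibration, job
def cal(n):
    c=calibration(n); R=cv2.Rodrigues(np.array(c["rvec"],float))[0]; t=np.array(c["tvec"],float).ravel()
    return c,R,t
def cloud(n,d,c=None):
    c,R,t=c or cal(n); v,u=np.mgrid[:d.shape[0],:d.shape[1]]
    P=np.stack([(u-c["cx"])/c["fx"]*d,(v-c["cy"])/c["fy"]*d,d],-1)
    return (P-t)@R
E
python3 - <<'E'
from h import *
for n in("scene","side"):
    p,d=camera(n); cv2.imwrite(f"pics/{n}.png",p); np.savez(f"{n}.npz",p=p,d=d)
    c,R,t=cal(n); print(n,c["fx"],-R.T@t, R[2])
s=env.get_state(); print(s["time"],s["tcp_pos"],s["orientation"],env.nose_length)
E
```

```text
scene 482.5453828864481 [1.091863   0.50895863 1.12890245] [-0.41005073 -0.42287528 -0.80810574]
side 474.60079096773694 [0.11984553 0.91682382 0.86160519] [ 0.30340688 -0.73601013 -0.60517217]
0.1 [ 0.26878815 -0.6187226   0.30301993] [-8.04707175e-04  9.79078520e-01  2.03481104e-01 -2.11566644e-04] 0.0726
```

View pics/scene.png

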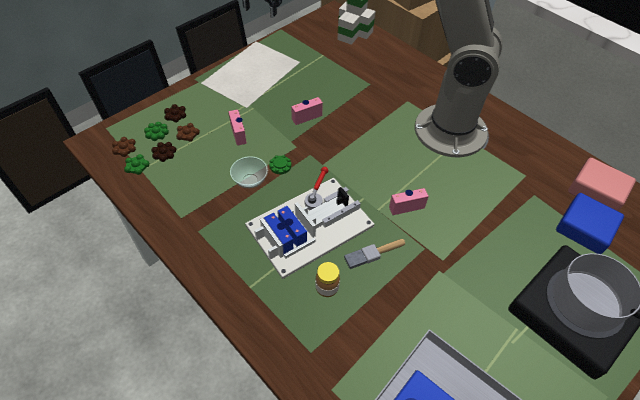

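View pics/side.png

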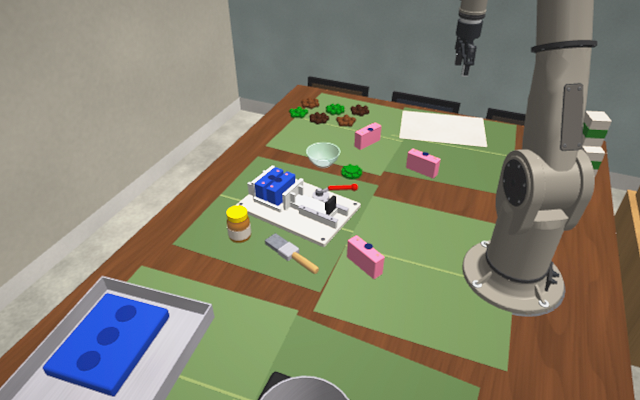

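The clamp is in scene at about px (310,228): red lever (320,178), black pad (343,197), blue halves (285,228). In side, the lever is at (343,188), the pad at (330,204) and the mould at (273,183). The pink blocks, at scene (237,127), (307,110) and (409,201), are look-alikes, and so are the other blue slabs off the board. Next I'll measure the board frame and the lever.

```bash
python3 - <<'E'
from h import *
res=[]
boxes={"scene":(235,375,160,285),"side":(230,365,160,250)}
for n in boxes:
    z=np.load(n+".npz"); p,d=z["p"],z["d"]; P=cloud(n,d)
    u0,u1,v0,v1=boxes[n]; m=np.zeros(d.shape,bool); m[v0:v1,u0:u1]=1
    hsv=cv2.cvtColor(p,cv2.COLOR_BGR2HSV); H,S,V=[hsv[...,i].astype(int) for i in range(3)]
    brd=m&(S<40)&(V>150)&(abs(P[...,2]-.015)<.007)
    k,l,st,_=cv2.connectedComponentsWithStats(brd.astype(np.uint8)); 
    r=cv2.minAreaRect(P[brd][:,:2].astype(np.float32)*1000); print(n,"board",r,brd.sum(), cv2.boxPoints(r).round(0).tolist(), np.median(P[brd][:,2]))
    red=m&((H<8)|(H>172))&(S>150)&(V>80)&(d>0); q=P[red]
    print(" red",red.sum(),q.mean(0),q[:,2].max()); 
    f=cv2.fitLine(q[:,:2].astype(np.float32),cv2.DIST_HUBER,0,.01,.01).ravel(); s=(q[:,:2]-f[2:])@f[:2]; print("  ends",f[2:]+f[:2]*s.min(),f[2:]+f[:2]*s.max())
    blk=m&(V<60)&(S<90)&(P[...,2]>.04)&(P[...,2]<.09); print(" black",blk.sum(),P[blk].mean(0))
    blu=m&(H>105)&(H<130)&(S>150)&(P[...,2]>.066)&(P[...,2]<.09); 
    if blu.sum()>10: print(" blue top",blu.sum(),cv2.minAreaRect(P[blu][:,:2].astype(np.float32)*1000),np.median(P[blu][:,2]))
E
python3 - <<'E'
import cv2
a=cv2.imread("pics/scene.png")[150:290,225:385]; cv2.imwrite("pics/crop1.png",cv2.resize(a,None,fx=4,fy=4,interpolation=2))
E
```

```text
scene board ((571.4329223632812, -73.43431091308594), (374.2686462402344, 353.8470458984375), 59.02580261230469) 3032 [[323.0, -143.0], [627.0, -325.0], [819.0, -4.0], [516.0, 178.0]] 0.01710810967468647
 red 117 [ 0.48100267 -0.10711327  0.0630598 ] 0.07082824998733814
  ends [ 0.44661025 -0.12355258] [ 0.52218617 -0.08742785]
 black 125 [ 0.49641821 -0.02038376  0.0664706 ]
 blue top 772 ((593.807861328125, -33.5823974609375), (100.73680114746094, 221.44419860839844), 80.29203033447266) 0.07707536916900962
side board ((574.7032470703125, -2.958221435546875), (380.59649658203125, 296.9311828613281), 56.71402359008789) 2467 [[346.0, -81.0], [594.0, -244.0], [803.0, 75.0], [555.0, 238.0]] 0.014137747382454312
 red 134 [ 0.47868227 -0.10802508  0.05615378] 0.0687775365562174
  ends [ 0.44289652 -0.12055197] [ 0.51800553 -0.08589392]
 black 137 [ 0.4818077  -0.01061943  0.06404109]
 blue top 526 ((665.4541015625, -45.895503997802734), (104.16558837890625, 78.75980377197266), 80.6658706665039) 0.07329636359868708
```

View pics/crop1.png

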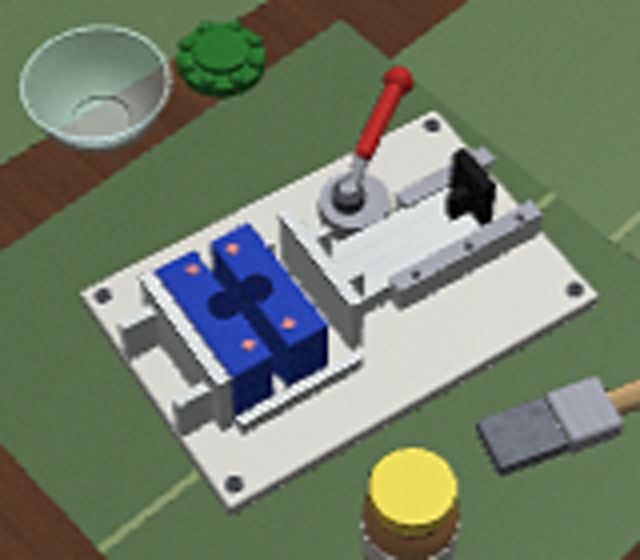

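The crop confirms the part: blue halves on the white board. The board corners are at scene px (334.5,178), (374.5,224), (283,277) and (245.5,223.5). The lever runs from (315,193) to its ball at (325,169), back-right, so it is locked. The pad is at (342,196). The bowl and green cast are forward-right of the lever.

```bash
cat >> h.py <<'E'
def ray(n,uv,z):
    c,R,t=cal(n); o=-R.T@t; r=R.T@np.array([(uv[0]-c["cx"])/c["fx"],(uv[1]-c["cy"])/c["fy"],1]); return o+r*(z-o[2])/r[2]
E
python3 - <<'E'
from h import *
# order: back-right, back-left, front-left, front-right
L=np.array([[-.15,-.1],[-.15,.1],[.15,.1],[.15,-.1]])
Q=np.array([ray("scene",q,.015)[:2] for q in [(334.5,178),(374.5,224),(283,277),(245.5,223.5)]])
print(Q, [np.linalg.norm(Q[i]-Q[i-1]).round(4) for i in range(4)])
c=Q.mean(0); a=L; b=Q-c; yaw=np.arctan2((a[:,0]*b[:,1]-a[:,1]*b[:,0]).sum(),(a*b).sum())
R=np.array([[np.cos(yaw),-np.sin(yaw)],[np.sin(yaw),np.cos(yaw)]]); print("clamp",c,yaw,np.degrees(yaw), "resid",(b-a@R.T).round(4).tolist())
for nm,uv,z in(("ball",(324.5,169),.055),("bowlrim",(249,171),.05),("cast",(280,164),.02),("pad top",(343,189),.08)):
    w=ray("scene",uv,z)[:2]; print(nm,w,(w-c)@R)
print("ball pred angle cam: ",)
w=(ray("scene",(324.5,169),.055)[:2]-c)@R-[-.04,-.05]; print(np.linalg.norm(w), 5.445-np.arctan2(w[1],w[0])%(2*np.pi))
for x,y in((-.04,-.05),(-.13,0)): print(c+R@[x,y])
E
```

```text
[[ 0.42632999 -0.10396026]
 [ 0.45879947  0.08821518]
 [ 0.75182718  0.04060864]
 [ 0.72079302 -0.15415563]] [np.float64(0.2987), np.float64(0.1949), np.float64(0.2969), np.float64(0.1972)]
clamp [ 0.58943742 -0.03232302] -0.1642615435082646 -9.411493179328108 resid [[0.0012, 0.0025], [0.001, -0.0026], [-0.0019, -0.0012], [-0.0003, 0.0013]]
ball [ 0.44824233 -0.12555989] [-0.12404806 -0.11507061]
bowlrim [ 0.61216253 -0.27052447] [ 0.06137084 -0.23127901]
cast [ 0.51289636 -0.25092349] [-0.03976437 -0.22817427]
pad top [ 0.47502794 -0.02460873] [-0.11413092 -0.01109823]
ball pred angle cam: 
0.10629328030263738 1.6445927715875643
[ 0.54179965 -0.07510903]
[ 0.4611873  -0.01106492]
```

```bash
cat >> h.py <<'E'
C=np.array([.5894,-.0323]); YAW=-.1643
def Rz(a): return np.array([[np.cos(a),-np.sin(a)],[np.sin(a),np.cos(a)]])
def W(l,tipz): return np.r_[C+Rz(YAW)@np.array(l),tipz+env.nose_length]
def Q(psi): return np.array([0,np.cos(psi/2),np.sin(psi/2),0])
def lev(a,side,gap,flip,r=.08,tipz=.044):
    "finger beside lever at cam angle a; side -1: clockwise side, +1: ccw side"
    th=5.445-a; u=np.array([np.cos(th),np.sin(th)]); n=np.array([-u[1],u[0]])
    return W(np.array([-.04,-.05])+r*u+side*(.018+gap)*n,tipz), Q(th+np.pi/2+YAW-2*np.pi+flip)
E
python3 - <<'E'
from h import *
for f in (0,np.pi):
    for a,s in((1.68,-1),(.8,-1),(-.05,-1),(0,1),(.8,1),(1.75,1)):
        k=kin.inverse_kinematics(*lev(a,s,.008,f)); print(f,a,s,None if k is None else np.round(k,2))
    k=kin.inverse_kinematics(W((-.151,0),.046),Q(YAW+f)); print("pad",None if k is None else np.round(k,2))
E
```

```text
0 1.68 -1 [-0.01  0.43  0.07  2.19 -0.06  0.52 -2.57]
0 0.8 -1 [ 0.21  0.49 -0.05  2.06  0.05  0.59 -1.68]
0 -0.05 -1 [ 0.34  0.58 -0.23  1.89  0.2   0.69 -0.96]
0 0 1 [ 0.29  0.62 -0.24  1.81  0.21  0.73 -1.07]
0 0.8 1 [ 0.2   0.55 -0.04  1.94  0.03  0.65 -1.66]
0 1.75 1 [ 0.04  0.46  0.13  2.13 -0.11  0.55 -2.51]
pad [ 0.09  0.41 -0.25  2.23  0.2   0.53 -2.05]
3.141592653589793 1.68 -1 [ 0.46  0.47 -0.49  2.16  0.39  0.59  0.15]
3.141592653589793 0.8 -1 [ 0.61  0.55 -0.55  2.04  0.45  0.67  1.1 ]
3.141592653589793 -0.05 -1 [ 0.97  0.94 -1.19  1.85  1.    1.11  1.57]
3.141592653589793 0 1 [ 0.89  0.98 -1.2   1.77  1.01  1.15  1.49]
3.141592653589793 0.8 1 [ 0.6   0.62 -0.55  1.92  0.47  0.74  1.11]
3.141592653589793 1.75 1 [ 0.52  0.5  -0.47  2.1   0.38  0.62  0.18]
pad [ 0.43  0.47 -0.65  2.21  0.51  0.61  0.81]
```

```bash
python3 - <<'E'
from h import *
env.grip(0.0)
p,q=lev(1.68,-1,.009,0); env.reach(p+[0,0,.09],q)
print(env.movel(p,.12,stop_force=10), env.get_state()["time"])
for a in np.linspace(1.6,-.06,10):
    p,q=lev(a,-1,0,0)
    st=env.movel(p,.06,rot=q,stop_force=45 if a>.3 else 20)
    s=env.get_state(); print(round(a,2),st,np.round(s["force"],1),np.round(s["time"],2),np.round((s["tcp_pos"]-p)*1000,1))
    if st: break
pp,d=camera("scene"); cv2.imwrite("pics/s2.png",cv2.resize(pp[140:290,225:385],None,fx=4,fy=4))
E
```

```text
False 3.95
1.6 False [0.2 0.2 0.1] 4.36 [ 0.3 -0.1  0.5]
1.42 False [ 0.3  0.4 -0.8] 4.76 [-0.   0.1  0.1]
1.23 False [-1.3  0.8 -0.1] 5.16 [-0.1  0.1 -0. ]
1.05 False [-1.3 -0.5 -0.2] 5.56 [-0.1  0.1 -0.1]
0.86 False [-1.2  0.9 -0. ] 5.96 [-0.1  0.1 -0. ]
0.68 False [-1.9 -0.3 -1.4] 6.36 [-0.1  0.1 -0. ]
0.49 False [-1.9  0.1 -0.6] 6.76 [-0.  0.  0.]
0.31 False [-0.4 -0.7 -1. ] 7.16 [0.  0.  0.1]
0.12 False [-0.4 -0.3  0.8] 7.56 [0.  0.  0.1]
-0.06 True [-0.4 -0.5  0.3] 7.87 [-4.1 -2.7 -1. ]
```

View pics/s2.png

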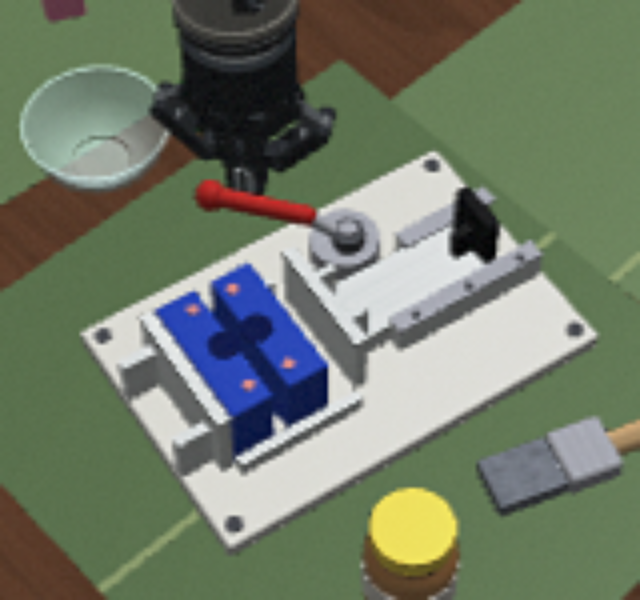

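The lever now points forward-right, with its ball at crop (208,195), i.e. scene px (277,189). It met its stop at 20 N. I'll check its angle, then push the jaw.

```bash
python3 - <<'E'
from h import *
w=(ray("scene",(277,188.7),.055)[:2]-C)@Rz(YAW)-[-.04,-.05]; cam=5.445-np.arctan2(w[1],w[0])%(2*np.pi); print("cam",cam,np.linalg.norm(w)); assert cam<.17
p,q=lev(0.1,-1,.015,0); env.movel(p,.1); env.movel(p+[0,0,.08],.2)
q=Q(YAW); env.reach(W((-.155,0),.13),q); print(env.movel(W((-.155,0),.046),.12,stop_force=10))
f0=env.get_state()["force"]
for x in np.arange(-.13,-.07,.01):
    st=env.movel(W((x,0),.046),.04,stop_force=18); s=env.get_state()
    l=(s["tcp_pos"][:2]-C)@Rz(YAW); print(round(x,3),st,np.round(s["force"]-f0,1),"travel by tip",l[0]+.011+.13,round(s["time"],2))
    if st: break
env.dwell(.3)
pp,d=camera("scene"); cv2.imwrite("pics/s3.png",cv2.resize(pp[140:290,225:385],None,fx=4,fy=4))
E
```

```text
cam 0.012199612564928408 0.10380919364778768
False
-0.13 False [ 1.   1.  -0.2] travel by tip 0.010746889488441116 11.41
-0.12 False [ 0.4  1.1 -0.5] travel by tip 0.021555194199501165 11.81
-0.11 False [ 0.5  0.3 -0.3] travel by tip 0.0316930592010997 12.21
-0.1 False [0.4 0.3 0.3] travel by tip 0.04169470075112636 12.61
-0.09 True [ 0.5 -0.5 -0.2] travel by tip 0.04615219779880274 12.88
```

View pics/s3.png

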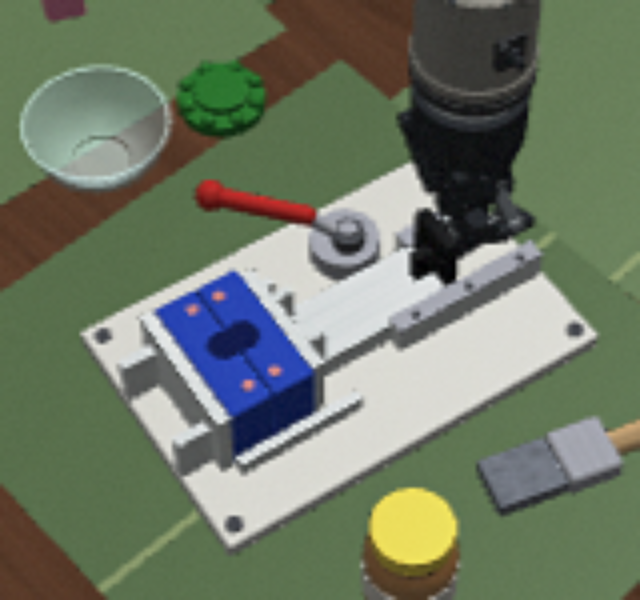

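The halves are shut: the seam is closed at crop (235,335), and the 18 N stop came at about 45 mm travel. Next I'll lock the lever.

```bash
python3 - <<'E'
from h import *
l=W((-.105,0),.046); env.movel(l,.1); env.movel(l+[0,0,.1],.2)
p,q=lev(0,1,.012,0); env.reach(p+[0,0,.1],q); print(env.movel(p,.12,stop_force=10))
for a in [.1,.3,.5,.7,.9,1.1,1.3,1.45,1.6,1.72,1.82]:
    p,q=lev(a,1,0,0); st=env.movel(p,.06,rot=q,stop_force=40); s=env.get_state()
    print(a,st,np.round(s["force"],1),round(s["time"],2),np.round((s["tcp_pos"]-p)*1000,1))
    if st: break
p,q=lev(1.5,1,.01,0); env.movel(p,.1); env.movel(p+[0,0,.12],.2); env.dwell(.3)
pp,d=camera("scene"); cv2.imwrite("pics/s4.png",cv2.resize(pp[140:290,225:385],None,fx=4,fy=4))
hsv=cv2.cvtColor(pp,cv2.COLOR_BGR2HSV)
E
```

```text
False
0.1 False [-0.3 -0.4 -0.1] 16.42 [ 0.  -0.3  0.4]
0.3 False [0.8 0.9 1. ] 16.84 [0.3 0.  0.2]
0.5 False [ 1.7 -0.   0.3] 17.27 [0.1 0.1 0. ]
0.7 False [1.1 0.9 0. ] 17.69 [ 0.1  0.2 -0. ]
0.9 False [1.2 0.4 0.3] 18.12 [ 0.   0.2 -0.1]
1.1 False [ 0.9  0.  -0.3] 18.54 [ 0.   0.  -0.1]
1.3 False [ 1.3 -0.2  0.1] 18.97 [ 0.  -0.1 -0. ]
1.45 False [1.4 0.2 0.9] 19.32 [ 0.  -0.1 -0. ]
1.6 False [ 2.8 -2.6 -0.9] 19.68 [ 0.5 -0.6  0.1]
1.72 False [ 4.8 -5.8 -3.2] 20.0 [ 1.1 -1.5  0.2]
1.82 False [ 11.1 -22.1 -11.8] 20.28 [ 3.2 -6.4  0.7]
```

View pics/s4.png

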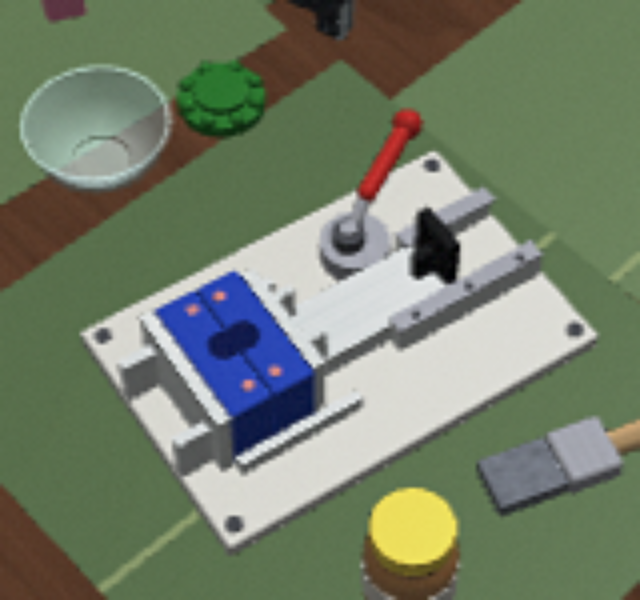

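The ball is at crop (407,122), further round than at the start (398,117). The lever ended against its stop at about 27 N, the mould is shut, the bystanders haven't moved, and the gripper is clear.

```bash
python3 -c "
from h import *
w=(ray('scene',(326.7,170.5),.055)[:2]-C)@Rz(YAW)-[-.04,-.05]; print(5.445-np.arctan2(w[1],w[0])%(2*np.pi))
print(job.job_done())"
```

```text
1.7194652949582516
the job is handed in; nothing more can be done
None
```

The job is handed in: I swung the lever to its free stop, closed the jaw to about 45 mm with the mould halves shut, and locked the lever again at about 1.72 rad as measured in the image; no verdict came back.

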